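# Probe the test pad inside the screened box

### The job

Lift the loose lid off the aluminium test box by its knob and set it down, right way up and without dropping it, in the middle of the empty black rubber mat; then take the spring-tipped probe out of its stand and press its tip lightly on the large ringed round pad of the circuit board in the box, with the probe square to the sloping board and its spring pin pushed about half way in (about 6 mm). Finish while holding it there, still in the gripper and pressing gently; never press hard on the board, and leave the other things on the bench where they are.

Things in the scene. Friction and masses are not known exactly. Their poses are not given: they have to be found in the camera images.
- box: Fixed open-topped aluminium test box, outside 132 (its x) x 112 (its y) x 75 mm tall, walls 4 mm. Origin: centre of its underside, on the bench; z up. Its yaw varies. A green circuit board swivels inside it.
- lid: Loose aluminium lid (0.22 kg) on the box. Origin: centre of the underside of its lip (118 x 98 x 5 mm slab hanging inside the walls, 3 mm play); above it a plate 138 x 118 x 4 mm (z 5 to 9), and in its middle an upright black cylindrical knob 22 mm in diameter, z 9 to 45 mm. On the box its origin is 70 mm above the bench; raise it 10 mm to free it. Axes as the box's.
- mat: Empty black rubber mat fixed on the bench, 170 (its x) x 150 (its y) x 3 mm: the place for the lid. Origin: centre of its underside; z up. It lies to the left or right of the box; the probe stand is on the other side.
- stand: Fixed grey stand block 70 x 70 x 50 mm tall with one upright round hole 13 mm in diameter, 48 mm deep in the middle of its top. Origin: centre of its underside; z up.
- probe: Spring-tipped probe, 120 mm long, 80 g, hanging upright by its collar in the stand, to be raised 50 mm to clear it. z runs from point to rear. Origin: point of the unpressed pin; 5 mm above the bench in the stand. Brass pin d 5 mm z 0 to 16, steel nose d 10 z 16 to 45, collar d 28 z 45 to 50, black square grip 18 x 18 mm z 50 to 120 (sides along its x, y).
- plunger (a joint): How far the probe's spring pin is pushed in, m: 0 free, 0.012 fully in (hard stop). The push needed is about 0.5 N to start and 0.25 N more per mm (about 2 N at 0.006).
- tip (a point): The rounded point of the probe's spring pin (5 mm in diameter); it moves with the pin. Axes as the probe's.
- board: Green circuit board, 96 (x) x 84 (y) x 3 mm, on a swivel in the box. Origin: on the swivel axis, middle of its underside, 38 mm above the bench at the box's centre. It slopes about the box's y axis by 0.15 to 0.42 rad, its normal (z) leaning to the box's -x side, roughly towards the robot. Stiff: a light push does not turn it. Parts up to 6 mm tall, none within 18 mm of the pad.
- pad (a point): The marked spot: centre, on the board's top face, of the one large round brass pad, 16 mm in diameter, with a white ring 23 mm in diameter round it; board coordinates (-12, 14, 3) mm. Axes as the board's: z is the normal.
- spool: Bystander, loose: solder spool, 56 mm across flanges, 38 tall. Origin on its underside.
- flux: Bystander, loose: small amber bottle, 36 mm across, 85 tall. Origin on its underside.
- tape: Bystander, loose: roll of tape lying flat, 48 mm across, 18 tall. Origin on its underside.
- driver: Bystander, loose: screwdriver lying flat, 150 mm long. Origin on its underside.
- tweezers: Bystander, loose: steel tweezers lying flat, 117 mm long, 8 tall. Origin on its underside.
Not all that is in view belongs to the job. What is shaped like the lid but blue or brown is not meant.

How it is judged:
By the outcome, as a careful person would: the job done as asked, in the order asked, and still so for the second after the job is handed in, while the arm keeps its last pose, push and grip.
It also fails if it takes over 67 s, if anything falls off the work surface, if the arm or the gripper's body presses on something with over 40 N, if the wrist force passes 120 N, or if a joint passes its speed limit or range.

### The arm

A 7-joint arm with a two-finger parallel gripper is mounted at the origin on the work surface. World frame = base frame: x ahead of the robot, y to its left, z up, the work surface at z = 0. Lengths are in m, angles in rad, forces in N, time in s.
With the tool pointing down it reaches from about 0.425 to 0.925 m from the base axis. Payload 6.8 kg.
Tool frame: the origin (TCP) lies on the centre line of the jaws, within the pads' length; the fingertips stand 19 mm ahead of it and the grasp point (between the pads) is the TCP (tcp_to_tips is the distance from the TCP to the fingertips, in m); x points along the fingers, y is the direction in which the jaws open and shut, and the axes are right-handed (so a half turn about x gives the same grasp; the last joint's range is limited). The gripper opens to 85 mm and grips with 20 to 120 N. Pads are 22 mm wide; open, the fingers measure 114 mm over their backs; the gripper's body (76 mm by 85 mm) begins 54 mm behind the grasp point. The pads swing forward as they close: fully open they stand 13 mm farther back than shut.
Start: joints at [1.096, 0.477, 0.022, 1.555, -0.011, 1.109, -0.083], TCP at [0.242, -0.63, 0.25] pointing down, gripper open.
Joint ranges: [-2.96, 2.96], [-0.34, 2.1], [-1.41, 1.46], [0.24, 2.44], [-1.37, 4.51], [0.17, 1.92], [-2.96, 2.96]. Speed limits (rad/s): [2.39, 2.39, 3.14, 3.14, 3.14, 3.14, 3.14].

### API

Orientations are given as a unit quaternion [w, x, y, z].
In Python, from station import get_obs, read_camera, hand_in, spot_in, cut_out, tcp_to_tips gives the robot as it stands.
- The arm moves only by the shell command python3 -m jog 'ROWS' [FORCE]. ROWS is JSON, a list of rows, each an object of numbers: "gripper": the closure, from 0 (fully open) to 1 (shut); "dx", "dy", "dz": the shift along the world's x, y, z in m; "rx", "ry", "rz": the turn, a rotation vector about the world's x, y, z in degrees. In form: [{"gripper": .., "dx": .., "dy": .., "dz": .., "rx": .., "ry": .., "rz": ..}, ...]. A call has 1 to 10 rows; each row is the pose to reach, as a shift and turn from the pose commanded when the call began; what a row does not reach only later rows make up. A row lasts 1/10 s, in which the tool goes at most 50 mm and 8.59 degrees, less where a joint would pass 70% of its speed; a pose out of reach is approached as far as the arm can. A call with a gripper value outside its range is refused whole. The fingers move at their own pace and stop on an object; FORCE is the grip in N (left out, the last holds). Time passes only in rows, so rows that repeat a pose let the fingers close. It gives the time, the measured TCP pose, the force and the opening at its end, in the units of the state.
- get_obs(): the state, without advancing time (a new reading comes with each control period).
- read_camera(name): name is "scene" or "top" or "wrist"; returns a dict with "pixels" (400x640x3 uint8, blue, green, red), "range_z" (400x640 float32, m along the optical axis (not along the pixel's ray), 0 where there is no reading), "camera_matrix" (3x3 intrinsics, pixels), "cam_to_world" (4x4, takes a point from camera to world coordinates). Camera axes: x right, y down, z forward; pixel columns grow to the right and rows downward; lengths in m; the calibration is good to about 2 mm. A picture is of the moment at which its call begins.
- hand_in(): hands the job in, once; it reports no verdict.
Trained networks look in the newest picture that a camera, given by its name, has taken for a name from the list of things; names that differ only in an ending like _2 or _b are one class to them, and where a whole thing is asked for, a point or a joint stands for the part that bears it (a point fixed in the world has none). Each returns a list of dicts, best first, with "conf" (0 to 1); they miss things now and then, are a little off and sometimes report something else, mostly with a low value. They report only what shows in the picture. A call takes as long as a camera call. They do not tell look-alikes from the thing itself.
- spot_in(camera, label): "box" ([centre column, centre row, width, height] in pixels, round what is visible of it).
- cut_out(camera, label): "mask" (400x640 bool, what is visible of it) and "box" ([centre column, centre row, width, height] in pixels, round what is visible of it).
The state is a dict: "t": time; "q": joint angles; "joint_vel": joint speeds; "joint_torque": joint torques, N m; "eef_pos": TCP position; "tool_rot": TCP orientation; "contact_force": force on the tool from outside, world axes, zero at the start; "torque": the same for the moment, N m; "gripper_width": opening from 0.0 (shut) to 1.0 (fully open).
Only numpy, scipy, OpenCV 4.12 (cv2) and the standard library are available. Lean on these libraries where they do the work, as an engineer would, in place of code of your own. Each camera call takes 0.05 s, during which the arm holds its last target. There are 200 camera calls.

## Working session

There is one attempt and no reset: what is moved stays moved. The work goes in short steps, Python scripts to look and compute and a shell command to move; the robot and the scene stay as the last step left them, time stands still between calls to the robot, and variables do not carry over. Pictures are saved under pics/ and viewed, about 8 in all and at most 12, crops included, and the job is handed in when it is done.

```bash
mkdir -p pics; ls
cat > h.py <<'E'
import numpy as np, cv2, json
from station import *
def pts(c, mask=None):
    z=c["range_z"]; K=c["camera_matrix"]; T=c["cam_to_world"]
    v,u=np.nonzero((z>0) if mask is None else (mask&(z>0)))
    d=z[v,u]; P=np.c_[(u-K[0,2])*d/K[0,0],(v-K[1,2])*d/K[1,1],d]
    return P@T[:3,:3].T+T[:3,3], u, v
E
python3 - <<'E'
from h import *
o=get_obs(); print({k:np.round(v,3).tolist() for k,v in o.items()}, tcp_to_tips)
for n in ("scene","top"):
    c=read_camera(n); cv2.imwrite(f"pics/{n}0.png",c["pixels"]); np.save(f"{n}0.npy",c,allow_pickle=True)
    print(n, c["cam_to_world"].round(3).tolist(), c["camera_matrix"].round(1).tolist())
    for l in ("box","lid","mat","stand","probe","spool","flux","tape","driver","tweezers"):
        r=cut_out(n,l)
        for d in r[:3]:
            P,u,v=pts(c,d["mask"]); print(l,round(d["conf"],2),np.round(d["box"]), np.median(P,0).round(3) if len(P) else None, (P[:,2].max().round(3) if len(P) else None))
E
```

```text
pics
{'t': 0.0, 'q': [1.096, 0.478, 0.022, 1.556, -0.012, 1.109, -0.083], 'joint_vel': [0.0, 0.0, -0.001, -0.003, -0.002, 0.0, -0.0], 'joint_torque': [-0.001, -59.645, 1.607, -28.12, 0.012, 0.009, 0.0], 'eef_pos': [0.242, -0.63, 0.249], 'tool_rot': [-0.128, -0.695, -0.13, 0.695], 'contact_force': [0.003, -0.025, -0.176], 'torque': [-0.012, -0.061, 0.012], 'gripper_width': 1.0} 0.019
scene [[-0.153, 0.746, -0.648, 1.258], [0.988, 0.126, -0.088, 0.043], [0.016, -0.654, -0.756, 0.921], [0.0, 0.0, 0.0, 1.0]] [[420.1, 0.0, 318.1], [0.0, 420.1, 196.1], [0.0, 0.0, 1.0]]
box 0.9 [322. 234.  44.  19.] [ 0.624 -0.034  0.036] 0.078
lid 0.96 [196. 136.  49.  35.] [ 0.297 -0.483  0.007] 0.045
lid 0.94 [417. 162.  46.  28.] [0.288 0.22  0.007] 0.046
lid 0.83 [392. 239.  66.  55.] [0.589 0.148 0.007] 0.047
mat 0.7 [208. 199.  62.  48.] [ 0.526 -0.37   0.001] 0.007
stand 0.88 [469. 223.  42.  33.] [0.537 0.337 0.045] 0.069
stand 0.58 [250. 270.  13.  28.] [ 0.768 -0.181  0.051] 0.087
probe 0.64 [473. 209.  18.  25.] [0.522 0.344 0.092] 0.127
spool 0.64 [395. 287.  28.  28.] [0.749 0.164 0.035] 0.041
[... 681 characters left out ...]
 179.  50.  45.] [0.58  0.143 0.008] 0.049
lid 0.64 [385. 268.  44.  42.] [ 0.283 -0.269  0.008] 0.051
mat 0.6 [415. 196.  53.  56.] [ 0.518 -0.376  0.002] 0.015
stand 0.74 [196. 201.  28.  24.] [0.503 0.332 0.048] 0.125
probe 0.52 [191. 196.  11.   4.] [0.509 0.336 0.093] 0.127
probe 0.28 [316. 204.  35.  10.] [ 0.491 -0.044  0.039] 0.079
spool 0.81 [250. 135.  18.  23.] [0.735 0.162 0.035] 0.044
spool 0.7 [195. 200.  28.  27.] [0.503 0.329 0.048] 0.123
flux 0.44 [356. 125.  10.  12.] [ 0.749 -0.187  0.056] 0.089
tape 0.47 [254. 226.  15.  14.] [0.429 0.151 0.017] 0.025
driver 0.78 [303. 234.   6.  39.] [ 0.414 -0.005  0.022] 0.035
driver 0.34 [195. 201.  28.  23.] [0.503 0.332 0.048] 0.115
```

Run:
```python
from h import *
a=cv2.imread("pics/scene0.png")[110:330,130:530]; b=cv2.imread("pics/top0.png")[90:320,150:470]
cv2.imwrite("pics/a.png",np.vstack([cv2.resize(a,(580,319)),cv2.resize(b,(391,281)).copy() if 0 else cv2.copyMakeBorder(cv2.resize(b,(391,281)),0,0,0,189,0)]))
c=np.load("top0.npy",allow_pickle=True).item()
P,u,v=pts(c)
def rect(m,n):
    q=P[m]; (cx,cy),(w,h),an=cv2.minAreaRect(q[:,:2].astype(np.float32)); print(n,len(q),round(cx,4),round(cy,4),round(w,3),round(h,3),round(an,1),q[:,2].mean().round(4))
near=lambda x,y,r:np.hypot(P[:,0]-x,P[:,1]-y)<r
rect(near(.554,-.049,.11)&(abs(P[:,2]-.079)<.006),"lidplate")
m=near(.554,-.049,.11)&(P[:,2]>.108);rect(m,"knob")
rect(near(.503,.332,.06)&(abs(P[:,2]-.05)<.006),"stand")
rect(near(.503,.332,.06)&(P[:,2]>.115),"probe top")
for n in ("top","scene"):
    c=np.load(n+"0.npy",allow_pickle=True).item(); P,u,v=pts(c)
    g=c["pixels"].max(2)[v,u]
    rect(near(.523,-.373,.14)&(g<60)&(abs(P[:,2])<.012),n+" mat")
    rect(near(.554,-.049,.11)&(abs(P[:,2]-.079)<.006),"lidplate")
    rect(near(.554,-.049,.11)&(P[:,2]>.108),"knob")
```

```text
lidplate 1481 0.5585 -0.0484 0.139 0.118 6.2 0.0783
knob 38 0.5576 -0.0474 0.019 0.018 88.7 0.1139
stand 376 0.513 0.3423 0.071 0.072 12.5 0.0491
probe top 41 0.5125 0.3427 0.017 0.018 0.9 0.1225
top mat 2178 0.5188 -0.3752 0.17 0.148 2.9 0.0024
lidplate 1481 0.5585 -0.0484 0.139 0.118 6.2 0.0783
knob 38 0.5576 -0.0474 0.019 0.018 88.7 0.1139
scene mat 2282 0.5184 -0.3731 0.176 0.149 3.0 0.0011
lidplate 1747 0.5594 -0.0449 0.142 0.117 6.6 0.0774
knob 53 0.5599 -0.0443 0.021 0.021 20.3 0.1124
```

View pics/a.png

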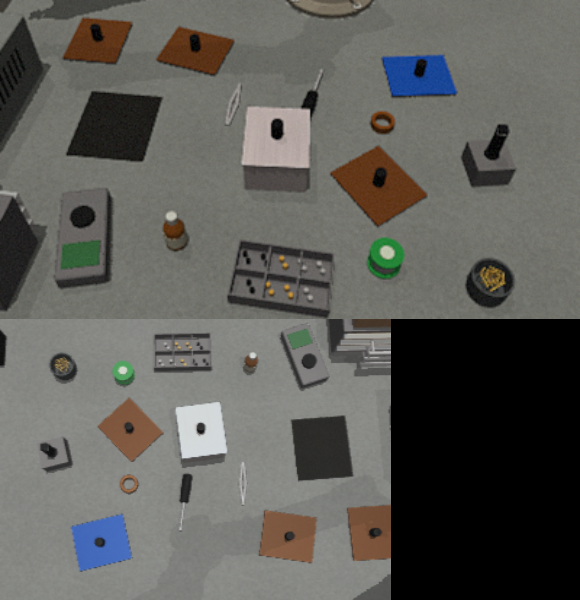

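Top view: silver lid/box in the centre (about 317,181 in the top picture), black mat on the right (415,196), stand with probe on the left (195,200). The blue and brown lids are decoys.

```bash
python3 - <<'E'
from h import *
from scipy.spatial.transform import Rotation as R
print(R.from_quat(np.roll([-0.128,-0.695,-0.13,0.695],-1)).as_matrix().round(3))
E
python3 -m jog '[{"dx":0.03,"dy":0.04},{"dx":0.06,"dy":0.08},{"dx":0.085,"dy":0.12},{"dx":0.11,"dy":0.16},{"dx":0.135,"dy":0.2},{"dx":0.155,"dy":0.24},{"dx":0.175,"dy":0.28},{"dx":0.195,"dy":0.32},{"dx":0.215,"dy":0.36},{"dx":0.235,"dy":0.4}]' 40
```

```text
[[-0.001  0.359 -0.933]
 [ 0.003 -0.933 -0.359]
 [-1.    -0.003 -0.001]]$[0]: bad value
```

```bash
python3 -m jog '[{"gripper":0,"dx":0.03,"dy":0.04,"dz":0,"rx":0,"ry":0,"rz":5},{"gripper":0,"dx":0.06,"dy":0.08,"dz":0,"rx":0,"ry":0,"rz":10},{"gripper":0,"dx":0.085,"dy":0.12,"dz":0,"rx":0,"ry":0,"rz":15},{"gripper":0,"dx":0.11,"dy":0.16,"dz":0,"rx":0,"ry":0,"rz":20},{"gripper":0,"dx":0.135,"dy":0.2,"dz":0,"rx":0,"ry":0,"rz":25},{"gripper":0,"dx":0.155,"dy":0.24,"dz":0,"rx":0,"ry":0,"rz":30},{"gripper":0,"dx":0.175,"dy":0.28,"dz":0,"rx":0,"ry":0,"rz":35},{"gripper":0,"dx":0.195,"dy":0.32,"dz":0,"rx":0,"ry":0,"rz":40},{"gripper":0,"dx":0.215,"dy":0.36,"dz":0,"rx":0,"ry":0,"rz":45},{"gripper":0,"dx":0.235,"dy":0.4,"dz":0,"rx":0,"ry":0,"rz":50}]' 40
```

```text
t: 2.1
eef_pos: [0.4777, -0.2286, 0.2507]
tool_rot: [0.412, 0.575, 0.411, -0.575]
contact_force: [1.4, 0.3, -0.4]
gripper_width: 1.0
```

```bash
python3 -m jog '[{"gripper":0,"dx":0.018,"dy":0.04,"dz":0,"rx":0,"ry":0,"rz":6},{"gripper":0,"dx":0.036,"dy":0.08,"dz":0,"rx":0,"ry":0,"rz":12},{"gripper":0,"dx":0.054,"dy":0.12,"dz":0,"rx":0,"ry":0,"rz":18},{"gripper":0,"dx":0.07,"dy":0.15,"dz":0,"rx":0,"ry":0,"rz":25},{"gripper":0,"dx":0.081,"dy":0.182,"dz":-0.02,"rx":0,"ry":0,"rz":25},{"gripper":0,"dx":0.081,"dy":0.182,"dz":-0.03,"rx":0,"ry":0,"rz":25},{"gripper":0,"dx":0.081,"dy":0.182,"dz":-0.03,"rx":0,"ry":0,"rz":25}]'
python3 - <<'E'
from h import *
c=read_camera("wrist"); cv2.imwrite("pics/w1.png",c["pixels"]); print(c["cam_to_world"].round(3).tolist(), get_obs()["eef_pos"])
P,u,v=pts(c)
def rect(m,n):
    q=P[m]; (cx,cy),(w,h),an=cv2.minAreaRect(q[:,:2].astype(np.float32)); print(n,len(q),round(cx,4),round(cy,4),round(w,3),round(h,3),round(an,1),q[:,2].mean().round(4))
near=lambda x,y,r:np.hypot(P[:,0]-x,P[:,1]-y)<r
rect(near(.558,-.047,.11)&(abs(P[:,2]-.079)<.006),"lidplate")
rect(near(.558,-.047,.025)&(abs(P[:,2]-.114)<.004),"knob")
E
```

```text
t: 2.8
eef_pos: [0.557, -0.0477, 0.2187]
tool_rot: [0.525, 0.472, 0.527, -0.473]
contact_force: [0.1, -0.3, -1.0]
gripper_width: 1.0
[[0.994, 0.103, 0.027, 0.55], [0.106, -0.953, -0.284, 0.024], [-0.004, 0.285, -0.959, 0.343], [0.0, 0.0, 0.0, 1.0]] [ 0.55743076 -0.04895475  0.21964469]
lidplate 18120 0.5585 -0.0463 0.138 0.117 6.2 0.0799
knob 568 0.5587 -0.046 0.021 0.021 51.6 0.1156
```

View pics/w1.png

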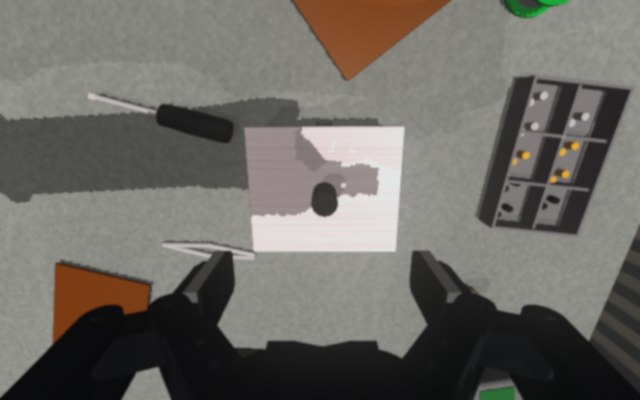

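Wrist view: lid plate spans columns 245–405, knob at (324,199), agreeing with top camera. Descend and grip.

```bash
python3 -m jog '[{"gripper":0,"dx":0.001,"dy":0.001,"dz":-0.03,"rx":0,"ry":0,"rz":0},{"gripper":0,"dx":0.001,"dy":0.001,"dz":-0.06,"rx":0,"ry":0,"rz":0},{"gripper":0,"dx":0.001,"dy":0.001,"dz":-0.09,"rx":0,"ry":0,"rz":0},{"gripper":0.3,"dx":0.001,"dy":0.001,"dz":-0.11,"rx":0,"ry":0,"rz":0},{"gripper":0.5,"dx":0.001,"dy":0.001,"dz":-0.115,"rx":0,"ry":0,"rz":0},{"gripper":1,"dx":0.001,"dy":0.001,"dz":-0.115,"rx":0,"ry":0,"rz":0},{"gripper":1,"dx":0.001,"dy":0.001,"dz":-0.115,"rx":0,"ry":0,"rz":0},{"gripper":1,"dx":0.001,"dy":0.001,"dz":-0.115,"rx":0,"ry":0,"rz":0},{"gripper":1,"dx":0.001,"dy":0.001,"dz":-0.115,"rx":0,"ry":0,"rz":0},{"gripper":1,"dx":0.001,"dy":0.001,"dz":-0.115,"rx":0,"ry":0,"rz":0}]' 40
```

```text
t: 3.85
eef_pos: [0.5601, -0.0476, 0.107]
tool_rot: [0.526, 0.474, 0.525, -0.473]
contact_force: [-0.7, -1.7, 6.7]
gripper_width: 0.244
```

```bash
python3 -m jog '[{"gripper":1,"dx":0,"dy":0,"dz":0.005,"rx":0,"ry":0,"rz":0},{"gripper":1,"dx":0,"dy":0,"dz":0.01,"rx":0,"ry":0,"rz":0},{"gripper":1,"dx":0,"dy":0,"dz":0.02,"rx":0,"ry":0,"rz":0},{"gripper":1,"dx":0,"dy":0,"dz":0.04,"rx":0,"ry":0,"rz":0},{"gripper":1,"dx":0,"dy":0,"dz":0.06,"rx":0,"ry":0,"rz":0},{"gripper":1,"dx":0,"dy":0,"dz":0.08,"rx":0,"ry":0,"rz":0},{"gripper":1,"dx":0,"dy":0,"dz":0.10,"rx":0,"ry":0,"rz":0},{"gripper":1,"dx":0,"dy":0,"dz":0.115,"rx":0,"ry":0,"rz":0},{"gripper":1,"dx":0,"dy":0,"dz":0.12,"rx":0,"ry":0,"rz":0},{"gripper":1,"dx":0,"dy":0,"dz":0.12,"rx":0,"ry":0,"rz":0}]'
python3 - <<'E'
from h import *
print(get_obs()["eef_pos"])
c=read_camera("scene"); b=c["pixels"][100:330,130:530]
np.save("s1.npy",c,allow_pickle=True)
cv2.imwrite("pics/s1.png",cv2.resize(b,(800,460)))
P,u,v=pts(c); m=(np.hypot(P[:,0]-.559,P[:,1]+.046)<.1)&(P[:,2]>.15)&(P[:,2]<.24)
bright=(c["pixels"][v,u].min(1)>110)&m
q=P[bright]; A=np.c_[q[:,:2]-q[:,:2].mean(0),np.ones(len(q))]; print(len(q),np.linalg.lstsq(A,q[:,2],rcond=None)[0], q.mean(0))
E
```

```text
t: 4.85
eef_pos: [0.5593, -0.0471, 0.226]
tool_rot: [0.526, 0.473, 0.525, -0.473]
contact_force: [-0.1, 0.5, -1.8]
gripper_width: 0.245
[ 0.55933424 -0.04714215  0.22595924]
1154 [1.08349599e-03 9.44695027e-05 1.96208804e-01] [ 0.58276719 -0.05076126  0.1962088 ]
```

View pics/s1.png

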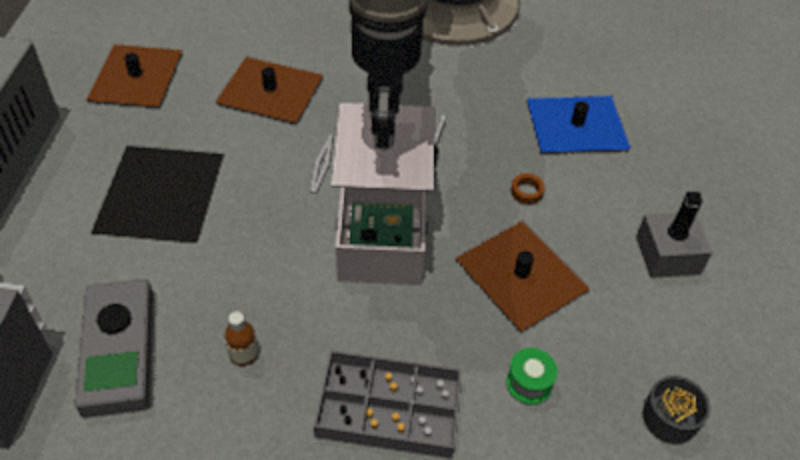

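The lid hangs level (plane slope 0.1%), and the open box shows the board with the pad at about (390,220) in the crop. Carry to the mat.

```bash
python3 -m jog '[{"gripper":1,"dx":-0.002,"dy":-0.015,"dz":0,"rx":0,"ry":0,"rz":0},{"gripper":1,"dx":-0.006,"dy":-0.05,"dz":0,"rx":0,"ry":0,"rz":-1},{"gripper":1,"dx":-0.012,"dy":-0.09,"dz":0,"rx":0,"ry":0,"rz":-1},{"gripper":1,"dx":-0.017,"dy":-0.13,"dz":0,"rx":0,"ry":0,"rz":-2},{"gripper":1,"dx":-0.022,"dy":-0.17,"dz":0,"rx":0,"ry":0,"rz":-2},{"gripper":1,"dx":-0.027,"dy":-0.21,"dz":0,"rx":0,"ry":0,"rz":-3},{"gripper":1,"dx":-0.032,"dy":-0.25,"dz":0,"rx":0,"ry":0,"rz":-3},{"gripper":1,"dx":-0.036,"dy":-0.29,"dz":-0.02,"rx":0,"ry":0,"rz":-3},{"gripper":1,"dx":-0.039,"dy":-0.32,"dz":-0.05,"rx":0,"ry":0,"rz":-3},{"gripper":1,"dx":-0.040,"dy":-0.328,"dz":-0.08,"rx":0,"ry":0,"rz":-3}]'
python3 -m jog '[{"gripper":1,"dx":0,"dy":0,"dz":-0.03,"rx":0,"ry":0,"rz":0},{"gripper":1,"dx":0,"dy":0,"dz":-0.06,"rx":0,"ry":0,"rz":0},{"gripper":1,"dx":0,"dy":0,"dz":-0.08,"rx":0,"ry":0,"rz":0},{"gripper":1,"dx":0,"dy":0,"dz":-0.085,"rx":0,"ry":0,"rz":0},{"gripper":1,"dx":0,"dy":0,"dz":-0.085,"rx":0,"ry":0,"rz":0}]'
python3 - <<'E'
from h import *
o=get_obs();print(o["eef_pos"],o["contact_force"])
for n in("top","scene","wrist"):
    c=read_camera(n); P,u,v=pts(c); C=c["pixels"][v,u]
    m=(np.hypot(P[:,0]-.519,P[:,1]+.374)<.11)&(P[:,2]>.018)&(P[:,2]<.06)&(C.min(1)>90)
    q=P[m]
    if len(q)<50: continue
    k=np.median(q[:,2]); q=q[abs(q[:,2]-k)<.005]
    (cx,cy),(w,h),an=cv2.minAreaRect(q[:,:2].astype(np.float32)); print(n,len(q),round(cx,4),round(cy,4),round(w,3),round(h,3),round(an,1),k.round(4))
E
```

```text
t: 5.9
eef_pos: [0.5159, -0.3817, 0.1433]
tool_rot: [0.511, 0.487, 0.511, -0.49]
contact_force: [-0.5, 0.1, -2.0]
gripper_width: 0.246
t: 6.4
eef_pos: [0.5178, -0.3754, 0.059]
tool_rot: [0.512, 0.487, 0.514, -0.487]
contact_force: [0.1, -0.3, -1.6]
gripper_width: 0.244
[ 0.51775145 -0.375422    0.05898279] [ 0.14818276 -0.33911953 -1.61123802]
top 784 0.5174 -0.3717 0.139 0.111 3.6 0.0305
scene 971 0.5184 -0.3718 0.141 0.119 3.3 0.0305
wrist 35027 0.5196 -0.3744 0.139 0.118 3.5 0.034
```

```bash
python3 -m jog '[{"gripper":1,"dx":0,"dy":0,"dz":-0.006,"rx":0,"ry":0,"rz":0},{"gripper":1,"dx":0,"dy":0,"dz":-0.011,"rx":0,"ry":0,"rz":0},{"gripper":1,"dx":0,"dy":0,"dz":-0.015,"rx":0,"ry":0,"rz":0},{"gripper":1,"dx":0,"dy":0,"dz":-0.016,"rx":0,"ry":0,"rz":0},{"gripper":1,"dx":0,"dy":0,"dz":-0.017,"rx":0,"ry":0,"rz":0},{"gripper":1,"dx":0,"dy":0,"dz":-0.017,"rx":0,"ry":0,"rz":0}]'
```

```text
t: 7.15
eef_pos: [0.5191, -0.3751, 0.0432]
tool_rot: [0.513, 0.487, 0.513, -0.487]
contact_force: [-0.2, -0.3, -1.9]
gripper_width: 0.248
```

```bash
python3 -m jog '[{"gripper":1,"dx":0,"dy":0,"dz":-0.001,"rx":0,"ry":0,"rz":0},{"gripper":1,"dx":0,"dy":0,"dz":-0.001,"rx":0,"ry":0,"rz":0}]'
```

```text
t: 7.35
eef_pos: [0.5191, -0.3751, 0.0423]
tool_rot: [0.513, 0.487, 0.513, -0.487]
contact_force: [-0.3, -0.5, -1.7]
gripper_width: 0.242
```

```bash
python3 -m jog '[{"gripper":1,"dx":0,"dy":0,"dz":-0.001,"rx":0,"ry":0,"rz":0},{"gripper":1,"dx":0,"dy":0,"dz":-0.001,"rx":0,"ry":0,"rz":0}]'
python3 -m jog '[{"gripper":1,"dx":0,"dy":0,"dz":-0.001,"rx":0,"ry":0,"rz":0},{"gripper":1,"dx":0,"dy":0,"dz":-0.001,"rx":0,"ry":0,"rz":0}]'
```

```text
t: 7.55
eef_pos: [0.519, -0.3751, 0.0412]
tool_rot: [0.513, 0.487, 0.513, -0.487]
contact_force: [0.7, 0.3, -1.6]
gripper_width: 0.243
t: 7.75
eef_pos: [0.5191, -0.3751, 0.0402]
tool_rot: [0.513, 0.487, 0.513, -0.487]
contact_force: [0.2, 0.2, -2.8]
gripper_width: 0.246
```

```bash
python3 -m jog '[{"gripper":1,"dx":0,"dy":0,"dz":-0.001,"rx":0,"ry":0,"rz":0},{"gripper":1,"dx":0,"dy":0,"dz":-0.001,"rx":0,"ry":0,"rz":0}]'
python3 -m jog '[{"gripper":1,"dx":0,"dy":0,"dz":-0.001,"rx":0,"ry":0,"rz":0},{"gripper":1,"dx":0,"dy":0,"dz":-0.001,"rx":0,"ry":0,"rz":0}]'
```

```text
t: 7.95
eef_pos: [0.5191, -0.3752, 0.04]
tool_rot: [0.513, 0.487, 0.513, -0.487]
contact_force: [-2.3, 1.8, 4.5]
gripper_width: 0.242
t: 8.15
eef_pos: [0.5191, -0.3751, 0.04]
tool_rot: [0.513, 0.487, 0.513, -0.487]
contact_force: [-5.3, 3.9, 13.0]
gripper_width: 0.239
```

```bash
python3 -m jog '[{"gripper":1,"dx":0,"dy":0,"dz":0.001,"rx":0,"ry":0,"rz":0},{"gripper":0.6,"dx":0,"dy":0,"dz":0.001,"rx":0,"ry":0,"rz":0},{"gripper":0.4,"dx":0,"dy":0,"dz":0.001,"rx":0,"ry":0,"rz":0},{"gripper":0.2,"dx":0,"dy":0,"dz":0.001,"rx":0,"ry":0,"rz":0},{"gripper":0,"dx":0,"dy":0,"dz":0.01,"rx":0,"ry":0,"rz":0},{"gripper":0,"dx":0,"dy":0,"dz":0.03,"rx":0,"ry":0,"rz":0},{"gripper":0,"dx":0,"dy":0,"dz":0.06,"rx":0,"ry":0,"rz":0},{"gripper":0,"dx":0,"dy":0,"dz":0.10,"rx":0,"ry":0,"rz":0},{"gripper":0,"dx":0,"dy":0,"dz":0.15,"rx":0,"ry":0,"rz":0},{"gripper":0,"dx":0,"dy":0,"dz":0.2,"rx":0,"ry":0,"rz":0}]'
python3 -m jog '[{"gripper":0,"dx":0,"dy":0.04,"dz":0.01,"rx":0,"ry":0,"rz":0},{"gripper":0,"dx":0,"dy":0.08,"dz":0.02,"rx":0,"ry":0,"rz":0},{"gripper":0,"dx":0,"dy":0.12,"dz":0.03,"rx":0,"ry":0,"rz":0},{"gripper":0,"dx":0,"dy":0.16,"dz":0.03,"rx":0,"ry":0,"rz":0},{"gripper":0,"dx":0,"dy":0.2,"dz":0.03,"rx":0,"ry":0,"rz":0},{"gripper":0,"dx":0.01,"dy":0.24,"dz":0.03,"rx":0,"ry":0,"rz":0},{"gripper":0,"dx":0.02,"dy":0.28,"dz":0.03,"rx":0,"ry":0,"rz":0},{"gripper":0,"dx":0.02,"dy":0.31,"dz":0.03,"rx":0,"ry":0,"rz":0},{"gripper":0,"dx":0.02,"dy":0.31,"dz":0.03,"rx":0,"ry":0,"rz":0},{"gripper":0,"dx":0.02,"dy":0.31,"dz":0.03,"rx":0,"ry":0,"rz":0}]'
cat >> h.py <<'E'
def rect(q,n):
    (cx,cy),(w,h),an=cv2.minAreaRect(q[:,:2].astype(np.float32)); print(n,len(q),round(cx,4),round(cy,4),round(w,3),round(h,3),round(an,1),q[:,2].mean().round(4))
E
python3 - <<'E'
from h import *
print(get_obs()["eef_pos"])
for n in("top","scene"):
    c=read_camera(n); P,u,v=pts(c); C=c["pixels"][v,u]
    m=(np.hypot(P[:,0]-.519,P[:,1]+.374)<.11)&(abs(P[:,2]-.012)<.007)&(C.min(1)>90)
    rect(P[m],n); q=P[m]; A=np.c_[q[:,:2]-q[:,:2].mean(0),np.ones(len(q))]; print(np.linalg.lstsq(A,q[:,2],rcond=None)[0])
c=read_camera("wrist"); np.save("w2.npy",c,allow_pickle=True); cv2.imwrite("pics/w2.png",c["pixels"])
P,u,v=pts(c)
rect(P[(np.hypot(P[:,0]-.559,P[:,1]+.046)<.11)&(abs(P[:,2]-.075)<.004)],"rim")
C=c["pixels"][v,u].astype(int); m=(np.hypot(P[:,0]-.559,P[:,1]+.046)<.06)&(P[:,2]<.065)&(C[:,1]>C[:,2]+20)
print(m.sum(), P[m].mean(0))
E
```

```text
t: 9.15
eef_pos: [0.5187, -0.3748, 0.2405]
tool_rot: [0.513, 0.487, 0.513, -0.487]
contact_force: [1.1, -0.9, 0.2]
gripper_width: 0.999
t: 10.15
eef_pos: [0.5391, -0.0646, 0.2688]
tool_rot: [0.514, 0.486, 0.513, -0.486]
contact_force: [-0.2, -1.3, 0.4]
gripper_width: 1.0
[ 0.5390897  -0.06457504  0.26883047]
top 1411 0.5203 -0.3751 0.195 0.206 65.8 0.0114
[-0.00032679  0.00091675  0.01141752]
scene 1384 0.5189 -0.3713 0.141 0.118 3.7 0.0102
[ 1.62261818e-03 -8.82124030e-05  1.01573250e-02]
rim 1969 0.5585 -0.0463 0.132 0.112 6.3 0.0755
4576 [ 0.56083062 -0.04350175  0.04205927]
```

View pics/w2.png

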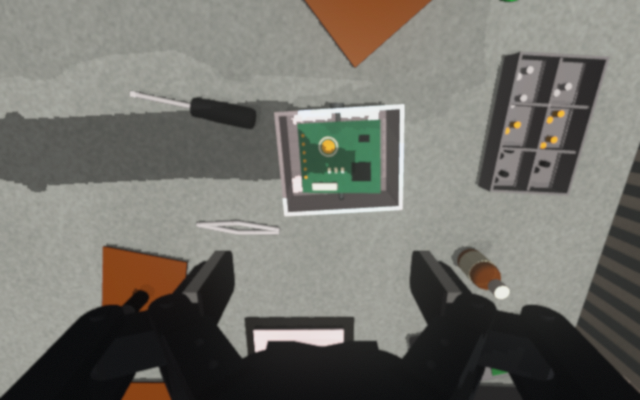

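Lid lies flat and central on the mat. The wrist view shows the board with the ringed brass pad at (328,146). Fit the board plane.

Run:
```python
from h import *
from scipy.optimize import least_squares
c=np.load("w2.npy",allow_pickle=True).item(); P,u,v=pts(c); C=c["pixels"][v,u].astype(int)
m=(u>300)&(u<382)&(v>120)&(v<195)&(C[:,1]>C[:,2]+20)&(P[:,2]<.07)
q=P[m]; o=np.array([.5585,-.0463]); a=np.radians(6.2); Rz=np.array([[np.cos(a),-np.sin(a)],[np.sin(a),np.cos(a)]])
B=np.c_[(q[:,:2]-o)@Rz,q[:,2]]
f=lambda p:p[0]+p[1]*B[:,0]+p[2]*B[:,1]-B[:,2]
s=least_squares(f,[.04,.2,0],loss="soft_l1",f_scale=.001); print(s.x, np.abs(s.fun).mean(), "tilt",np.arctan(s.x[1]),"tilt y",np.arctan(s.x[2]))
f1=lambda p:.038+.003/np.cos(np.arctan(p[0]))+p[0]*B[:,0]-B[:,2]
s1=least_squares(f1,[.2],loss="soft_l1",f_scale=.001); print("tilt1",np.arctan(s1.x))
# pad
C3=c["pixels"].astype(int); y=(C3[...,2]>C3[...,0]+60)&(C3[...,1]>C3[...,0]+30); k=np.zeros(y.shape,bool); k[130:162,315:342]=1
p,uu,vv=pts(c,y&k); print("padpix",uu.mean(),vv.mean(),len(uu),p.mean(0))
for t in (np.arctan(s.x[1]),):
    n=np.array([-np.sin(t),0,np.cos(t)]); x=np.array([np.cos(t),0,np.sin(t)])
    b=np.array([0,0,.038])+x*-.012+np.array([0,.014,0])+n*.003
    w=np.r_[o+Rz@b[:2],b[2]]; print("model pad",w,"normal",np.r_[Rz@n[:2],n[2]])
for n in("top","scene"): 
    c=read_camera(n);
    for d in cut_out(n,"pad")[:2]: print(n,d["conf"],d["box"],pts(c,d["mask"])[0].mean(0))
```

```text
[0.04193734 0.23262399 0.00080342] 0.001546263226695286 tilt 0.22855910861909937 tilt y 0.000803419528637462
tilt1 [0.23282819]
padpix 327.986301369863 145.93150684931507 146 [ 0.5449265  -0.03360092  0.03965066]
model pad [ 0.5446927  -0.03371758  0.03820309] normal [-0.2252491  -0.02446988  0.97399387]
top 0.55 [251.4, 134.8, 15.5, 22.5] [0.73604342 0.16189169 0.02893312]
top 0.52 [310.3, 183.0, 9.2, 25.2] [ 0.55641447 -0.0219217   0.04026664]
scene 0.84 [319.1, 212.1, 38.3, 25.1] [ 0.55983462 -0.04364825  0.03995309]
```

```bash
python3 -m jog '[{"gripper":0,"dx":0,"dy":0.04,"dz":0,"rx":0,"ry":0,"rz":0},{"gripper":0,"dx":0,"dy":0.085,"dz":0,"rx":0,"ry":0,"rz":0},{"gripper":0,"dx":-0.01,"dy":0.13,"dz":0,"rx":0,"ry":0,"rz":0},{"gripper":0,"dx":-0.01,"dy":0.175,"dz":0,"rx":0,"ry":0,"rz":0},{"gripper":0,"dx":-0.02,"dy":0.22,"dz":0,"rx":0,"ry":0,"rz":0},{"gripper":0,"dx":-0.02,"dy":0.265,"dz":0,"rx":0,"ry":0,"rz":0},{"gripper":0,"dx":-0.027,"dy":0.31,"dz":0,"rx":0,"ry":0,"rz":0},{"gripper":0,"dx":-0.027,"dy":0.36,"dz":0,"rx":0,"ry":0,"rz":0},{"gripper":0,"dx":-0.027,"dy":0.395,"dz":0,"rx":0,"ry":0,"rz":0},{"gripper":0,"dx":-0.027,"dy":0.405,"dz":0,"rx":0,"ry":0,"rz":0}]'
python3 -m jog '[{"gripper":0,"dx":0,"dy":0,"dz":0,"rx":0,"ry":0,"rz":0},{"gripper":0,"dx":0,"dy":0,"dz":0,"rx":0,"ry":0,"rz":0}]'
python3 - <<'E'
from h import *
print(get_obs()["eef_pos"], get_obs()["q"].round(2))
c=read_camera("wrist"); cv2.imwrite("pics/w3.png",c["pixels"])
P,u,v=pts(c)
N=(np.hypot(P[:,0]-.5125,P[:,1]-.3425)<.055)
rect(P[N&(abs(P[:,2]-.05)<.004)],"stand")
for h in(.119,.122): rect(P[N&(P[:,2]>h)&(P[:,2]<.135)],"top")
print(P[N,2].max())
rect(P[N&(P[:,2]>.0535)&(P[:,2]<.058)],"collar")
E
```

```text
t: 11.5
eef_pos: [0.5106, 0.3446, 0.2684]
tool_rot: [0.513, 0.486, 0.515, -0.485]
contact_force: [-0.4, -0.2, -0.8]
gripper_width: 1.003
t: 11.7
eef_pos: [0.5127, 0.338, 0.2679]
tool_rot: [0.513, 0.487, 0.512, -0.488]
contact_force: [0.0, -1.3, 0.2]
gripper_width: 0.997
[0.51274075 0.33801253 0.2679102 ] [-0.21  0.44 -0.64  1.65  0.28  1.15 -0.87]
stand 2900 0.5136 0.3446 0.07 0.07 13.8 0.0508
top 407 0.5139 0.3447 0.019 0.019 2.9 0.1251
top 373 0.5139 0.3447 0.017 0.018 2.8 0.1256
0.3496933812706317
collar 133 0.5129 0.3493 0.027 0.018 8.6 0.0558
```

View pics/w3.png

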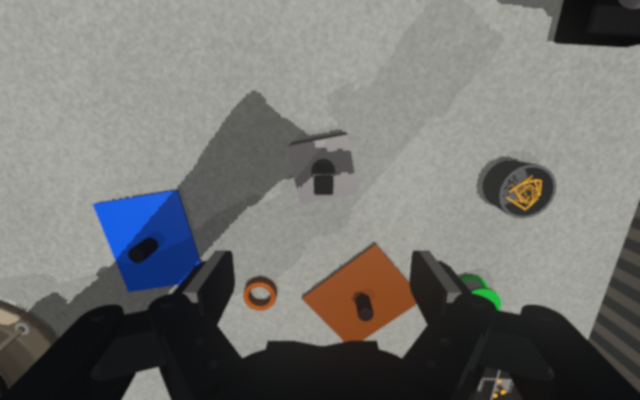

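```bash
python3 -m jog '[{"gripper":0,"dx":0.001,"dy":0.004,"dz":-0.04,"rx":0,"ry":0,"rz":0},{"gripper":0,"dx":0.001,"dy":0.004,"dz":-0.08,"rx":0,"ry":0,"rz":0},{"gripper":0,"dx":0.001,"dy":0.004,"dz":-0.09,"rx":0,"ry":0,"rz":0},{"gripper":0,"dx":0.001,"dy":0.004,"dz":-0.09,"rx":0,"ry":0,"rz":0},{"gripper":0,"dx":0.001,"dy":0.004,"dz":-0.09,"rx":0,"ry":0,"rz":0}]'
python3 - <<'E'
from h import *
from scipy.spatial.transform import Rotation as R
c=read_camera("wrist"); P,u,v=pts(c)
o=get_obs(); M=R.from_quat(np.roll(o["tool_rot"],-1)).as_matrix(); print(o["eef_pos"],M.round(3).tolist())
N=(np.hypot(P[:,0]-.5137,P[:,1]-.3445)<.03)
rect(P[N&(P[:,2]>.122)&(P[:,2]<.135)],"top")
E
```

```text
t: 12.25
eef_pos: [0.5142, 0.3438, 0.18]
tool_rot: [0.513, 0.488, 0.512, -0.486]
contact_force: [0.6, 0.6, -0.1]
gripper_width: 0.993
[0.5142674  0.34430929 0.18052387] [[0.003, 0.999, 0.052], [0.002, 0.052, -0.999], [-1.0, 0.003, -0.002]]
top 738 0.5138 0.3452 0.018 0.018 2.4 0.1256
```

```bash
python3 -m jog '[{"gripper":0,"dx":-0.0005,"dy":0.0005,"dz":-0.04,"rx":0,"ry":0,"rz":0},{"gripper":0,"dx":-0.0005,"dy":0.0005,"dz":-0.07,"rx":0,"ry":0,"rz":0},{"gripper":0.3,"dx":-0.0005,"dy":0.0005,"dz":-0.08,"rx":0,"ry":0,"rz":0},{"gripper":0.6,"dx":-0.0005,"dy":0.0005,"dz":-0.08,"rx":0,"ry":0,"rz":0},{"gripper":1,"dx":-0.0005,"dy":0.0005,"dz":-0.08,"rx":0,"ry":0,"rz":0},{"gripper":1,"dx":-0.0005,"dy":0.0005,"dz":-0.08,"rx":0,"ry":0,"rz":0},{"gripper":1,"dx":-0.0005,"dy":0.0005,"dz":-0.08,"rx":0,"ry":0,"rz":0},{"gripper":1,"dx":-0.0005,"dy":0.0005,"dz":-0.08,"rx":0,"ry":0,"rz":0},{"gripper":1,"dx":-0.0005,"dy":0.0005,"dz":-0.08,"rx":0,"ry":0,"rz":0},{"gripper":1,"dx":-0.0005,"dy":0.0005,"dz":-0.08,"rx":0,"ry":0,"rz":0}]' 60
```

```text
t: 13.3
eef_pos: [0.5136, 0.3452, 0.1002]
tool_rot: [0.513, 0.488, 0.513, -0.486]
contact_force: [0.3, -0.7, 7.0]
gripper_width: 0.201
```

```bash
python3 -m jog '[{"gripper":1,"dx":0,"dy":0,"dz":0.01,"rx":0,"ry":0,"rz":0},{"gripper":1,"dx":0,"dy":0,"dz":0.02,"rx":0,"ry":0,"rz":0},{"gripper":1,"dx":0,"dy":0,"dz":0.04,"rx":0,"ry":0,"rz":0},{"gripper":1,"dx":0,"dy":0,"dz":0.06,"rx":0,"ry":0,"rz":0},{"gripper":1,"dx":0,"dy":0,"dz":0.08,"rx":0,"ry":0,"rz":0},{"gripper":1,"dx":0,"dy":0,"dz":0.11,"rx":0,"ry":0,"rz":0},{"gripper":1,"dx":0,"dy":0,"dz":0.14,"rx":0,"ry":0,"rz":0},{"gripper":1,"dx":0,"dy":0,"dz":0.16,"rx":0,"ry":0,"rz":0},{"gripper":1,"dx":0,"dy":0,"dz":0.16,"rx":0,"ry":0,"rz":0},{"gripper":1,"dx":0,"dy":0,"dz":0.16,"rx":0,"ry":0,"rz":0}]'
python3 - <<'E'
from h import *
o=get_obs(); print(o["eef_pos"],o["contact_force"])
c=read_camera("scene"); P,u,v=pts(c)
N=(np.hypot(P[:,0]-.5137,P[:,1]-.3445)<.03)&(P[:,2]>.14)&(P[:,2]<.245)
q=P[N];
for a in np.arange(.14,.245,.005):
    s=q[abs(q[:,2]-a)<.0025]
    if len(s): print(a.round(3),len(s),s.mean(0).round(4),(s.max(0)-s.min(0)).round(3))
I=c["pixels"][120:240,420:520]; cv2.imwrite("pics/s2.png",cv2.resize(I,(600,720)[::1],interpolation=cv2.INTER_CUBIC)[:600])
E
```

```text
t: 14.3
eef_pos: [0.5124, 0.3442, 0.2586]
tool_rot: [0.513, 0.487, 0.513, -0.487]
contact_force: [0.8, -0.5, -1.8]
gripper_width: 0.202
[0.5124249  0.34419796 0.25857223] [ 0.78237975 -0.47882094 -1.77229036]
0.165 3 [0.5158 0.3448 0.1667] [0.001 0.005 0.001]
0.17 3 [0.5145 0.3447 0.1701] [0.002 0.003 0.003]
0.175 1 [0.5156 0.345  0.1738] [0. 0. 0.]
0.18 7 [0.5165 0.3448 0.1808] [0.006 0.009 0.005]
0.185 8 [0.5167 0.3433 0.1858] [0.009 0.007 0.004]
0.19 5 [0.5165 0.3452 0.1898] [0.006 0.009 0.004]
0.195 7 [0.516  0.3447 0.1944] [0.004 0.007 0.003]
0.2 2 [0.5176 0.342  0.1983] [0.003 0.    0.   ]
0.205 1 [0.5176 0.3351 0.2058] [0. 0. 0.]
0.21 42 [0.5193 0.3422 0.2107] [0.026 0.028 0.005]
0.215 15 [0.5198 0.3426 0.2153] [0.015 0.021 0.004]
0.22 18 [0.5197 0.3432 0.2201] [0.015 0.018 0.004]
0.225 14 [0.5186 0.3431 0.2249] [0.016 0.018 0.004]
0.23 14 [0.5197 0.3418 0.2301] [0.012 0.016 0.004]
0.235 8 [0.5195 0.3387 0.2356] [0.021 0.011 0.004]
0.24 15 [0.5189 0.3414 0.2399] [0.03  0.021 0.004]
```

View pics/s2.png

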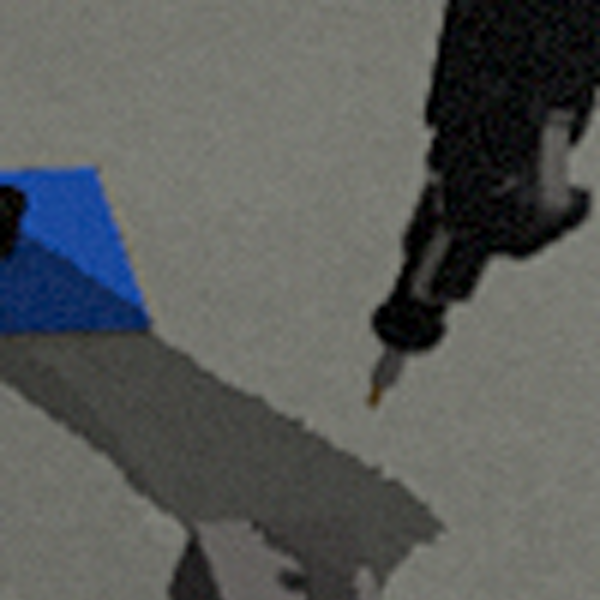

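Probe is held upright, collar and brass pin at (405,320)/(373,400) in the crop; tip about 95 mm ahead of TCP. Carry over to the box and tilt -13.1° about box y.

```bash
python3 -m jog '[{"gripper":1,"dx":0,"dy":-0.02,"dz":0,"rx":0,"ry":0,"rz":0},{"gripper":1,"dx":0,"dy":-0.06,"dz":0,"rx":0,"ry":0,"rz":0},{"gripper":1,"dx":0,"dy":-0.10,"dz":0,"rx":0,"ry":0,"rz":0},{"gripper":1,"dx":0,"dy":-0.14,"dz":0,"rx":0,"ry":-1.5,"rz":0},{"gripper":1,"dx":0,"dy":-0.18,"dz":0,"rx":0.3,"ry":-3,"rz":0},{"gripper":1,"dx":0,"dy":-0.22,"dz":0,"rx":0.6,"ry":-6,"rz":0},{"gripper":1,"dx":0,"dy":-0.26,"dz":0,"rx":0.9,"ry":-9,"rz":0},{"gripper":1,"dx":0.003,"dy":-0.30,"dz":0,"rx":1.2,"ry":-11,"rz":0},{"gripper":1,"dx":0.003,"dy":-0.34,"dz":0,"rx":1.4,"ry":-13,"rz":0},{"gripper":1,"dx":0.003,"dy":-0.3815,"dz":0,"rx":1.4,"ry":-13,"rz":0}]'
python3 -m jog '[{"gripper":1,"dx":0,"dy":0,"dz":-0.03,"rx":0,"ry":0,"rz":0},{"gripper":1,"dx":0,"dy":0,"dz":-0.06,"rx":0,"ry":0,"rz":0},{"gripper":1,"dx":0,"dy":0,"dz":-0.08,"rx":0,"ry":0,"rz":0},{"gripper":1,"dx":0,"dy":0,"dz":-0.08,"rx":0,"ry":0,"rz":0},{"gripper":1,"dx":0,"dy":0,"dz":-0.08,"rx":0,"ry":0,"rz":0},{"gripper":1,"dx":0,"dy":0,"dz":-0.08,"rx":0,"ry":0,"rz":0}]'
cat > chk.py <<'E'
from h import *
from scipy.spatial.transform import Rotation as R
pad=np.array([.5448,-.0337,.0385]); n=np.array([-.2252,-.0245,.974]); n/=np.linalg.norm(n)
E=[];
import sys
o=get_obs(); M=R.from_quat(np.roll(o["tool_rot"],-1)).as_matrix(); e=o["eef_pos"]
print("eef",e,"x",M[:,0],"angle",np.degrees(np.arccos(-M[:,0]@n)), "F",o["contact_force"], "rotvec", np.degrees(np.cross(M[:,0],-n)))
tip=e+.0952*M[:,0]; print("tip",tip,"height",(tip-pad)@n,"lateral",(tip-pad)-((tip-pad)@n)*n)
E
python3 chk.py
python3 - <<'E'
from h import *
c=read_camera("wrist"); np.save("w4.npy",c,allow_pickle=True); d=read_camera("scene"); np.save("s4.npy",d,allow_pickle=True)
a=cv2.resize(c["pixels"],(480,300)); b=cv2.resize(d["pixels"][150:260,260:390],(354,300),interpolation=cv2.INTER_CUBIC)
cv2.imwrite("pics/w4.png",np.hstack([a,b])[:,:800])
for n in ("wrist","scene"):
  for l in ("tip","probe"):
    for x in cut_out(n,l)[:2]:
        q=pts(c if n=="wrist" else d,x["mask"])[0]; print(n,l,x["conf"],x["box"],q.mean(0),q.min(0))
E
```

```text
t: 15.35
eef_pos: [0.5135, -0.0388, 0.2568]
tool_rot: [0.561, 0.544, 0.458, -0.423]
contact_force: [0.9, 0.3, -1.1]
gripper_width: 0.205
t: 15.95
eef_pos: [0.5162, -0.0369, 0.1792]
tool_rot: [0.562, 0.545, 0.457, -0.422]
contact_force: [0.4, -0.2, 0.2]
gripper_width: 0.201
eef [ 0.51621547 -0.03689912  0.17920868] x [ 0.22618173  0.02435435 -0.97378062] angle 0.058237021680918946 F [ 0.43200697 -0.22400371  0.17428884] rotvec [0.0078205  0.05761751 0.0032575 ]
tip [ 0.53774797 -0.03458058  0.08650477] height 0.04836654451610183 lateral [0.00384017 0.0003044  0.00089555]
wrist probe 0.93 [322.4, 264.1, 43.8, 120.5] [ 0.5154133  -0.03173839  0.1838127 ] [ 0.5021795  -0.05310554  0.03803575]
wrist probe 0.42 [334.1, 206.2, 167.4, 133.5] [ 0.56630387 -0.0348957   0.04413678] [ 4.87057674e-01 -1.40551479e-01 -2.63744083e-04]
scene probe 0.48 [326.9, 185.1, 12.5, 17.1] [ 0.53422397 -0.03394656  0.13382181] [ 0.51877596 -0.04675365  0.10280862]
```

View pics/w4.png

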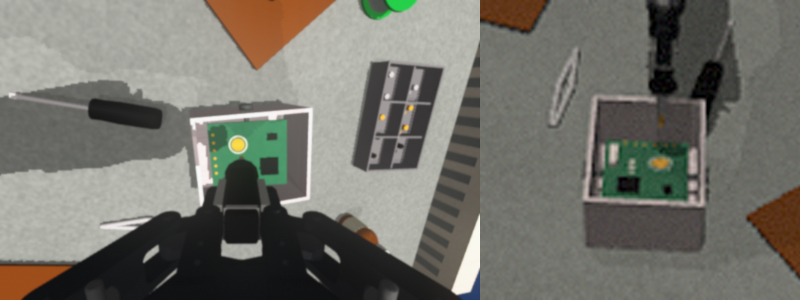

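Tip hangs above the box; lateral correction of about 4 mm needed, as computed. Approach along the normal to ~15 mm.

```bash
python3 -m jog '[{"gripper":1,"dx":-0.0038,"dy":-0.0003,"dz":-0.001,"rx":0,"ry":0,"rz":0},{"gripper":1,"dx":-0.001,"dy":0,"dz":-0.013,"rx":0,"ry":0,"rz":0},{"gripper":1,"dx":0.0015,"dy":0.0003,"dz":-0.024,"rx":0,"ry":0,"rz":0},{"gripper":1,"dx":0.0036,"dy":0.0005,"dz":-0.033,"rx":0,"ry":0,"rz":0},{"gripper":1,"dx":0.0036,"dy":0.0005,"dz":-0.033,"rx":0,"ry":0,"rz":0},{"gripper":1,"dx":0.0036,"dy":0.0005,"dz":-0.033,"rx":0,"ry":0,"rz":0}]'
python3 chk.py
python3 - <<'E'
from h import *
from scipy.spatial.transform import Rotation as R
o=get_obs(); M=R.from_quat(np.roll(o["tool_rot"],-1)).as_matrix(); tip=o["eef_pos"]+.0952*M[:,0]
out=[]
for n in ("scene","top"):
    d=read_camera(n); T=np.linalg.inv(d["cam_to_world"]); K=d["camera_matrix"]
    def pr(p): q=K@(T[:3,:3]@p+T[:3,3]); return q[:2]/q[2]
    print(n,"tip",pr(tip),"pad",pr(np.array([.5448,-.0337,.0385])), "pinbase", pr(tip-.016*M[:,0]))
    c=pr(tip).astype(int); r=d["pixels"][c[1]-22:c[1]+23,c[0]-30:c[0]+30]
    out.append(cv2.resize(r,(400,300),interpolation=cv2.INTER_CUBIC)); print("origin",c-[30,22],"scale 6.67")
cv2.imwrite("pics/s5.png",np.hstack(out))
E
```

```text
t: 16.85
eef_pos: [0.5191, -0.0364, 0.1447]
tool_rot: [0.562, 0.545, 0.458, -0.422]
contact_force: [0.3, 0.3, -1.0]
gripper_width: 0.202
eef [ 0.51905295 -0.03637024  0.14473434] x [ 0.22386715  0.02466107 -0.97430762] angle 0.07891548875849541 F [ 0.28349598  0.27219331 -0.96232105] rotvec [-0.00855718 -0.07835067 -0.00394935]
tip [ 0.5403651  -0.03402251  0.05198026] height 0.014136471764012176 lateral [-1.25134793e-03  2.38353870e-05 -2.88726474e-04]
scene tip [325.49285543 204.78701218] pad [325.23158417 209.22885639] pinbase [325.70926788 200.0132654 ]
origin [295 182] scale 6.67
top tip [310.0282766  187.77670828] pad [309.95437742 187.3596979 ] pinbase [310.11238974 187.79479145]
origin [280 165] scale 6.67
```

View pics/s5.png

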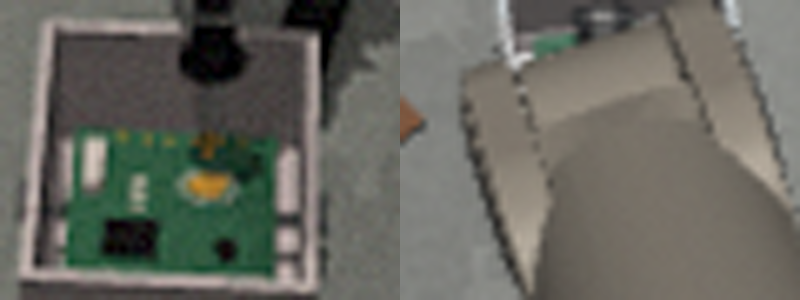

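Scene crop: pin tip at about (208,155), directly over the pad (210,185), agreeing with the prediction within about 1 px. Take averaged baseline of force and pose here.

```bash
cat > avg.py <<'E'
from h import *
from scipy.spatial.transform import Rotation as R
import sys
pad=np.array([.5448,-.0337,.0385]); n=np.array([-.2252,-.0245,.974]); n/=np.linalg.norm(n)
E=[];F=[];X=[]
for i in range(int(sys.argv[1])):
    read_camera("scene"); o=get_obs(); E.append(o["eef_pos"]);F.append(o["contact_force"]@n);X.append(R.from_quat(np.roll(o["tool_rot"],-1)).as_matrix()[:,0])
E=np.array(E); e=E.mean(0); x=np.mean(X,0); tip=e+.0952*x; h=(tip-pad)@n
print("eef",e.round(5),"sd",E.std(0).round(5),"Fn",np.mean(F).round(3),"sd",np.std(F).round(2),"ang",np.degrees(np.arccos(min(1,-x@n))).round(2),"tip h mm",(h*1e3).round(2),"lat mm",((tip-pad-h*n)*1e3).round(2),"t",o["t"])
E
python3 avg.py 16
```

```text
eef [ 0.51927 -0.03664  0.14548] sd [1.0e-04 4.0e-05 1.5e-04] Fn -0.828 sd 0.49 ang 0.03 tip h mm 14.82 lat mm [-0.75 -0.28 -0.18] t 17.75
```

```bash
python3 -m jog '[{"gripper":1,"dx":0.0016,"dy":0.0004,"dz":-0.0035,"rx":0,"ry":0,"rz":0},{"gripper":1,"dx":0.0025,"dy":0.0005,"dz":-0.0075,"rx":0,"ry":0,"rz":0},{"gripper":1,"dx":0.0034,"dy":0.0006,"dz":-0.0115,"rx":0,"ry":0,"rz":0},{"gripper":1,"dx":0.0034,"dy":0.0006,"dz":-0.0115,"rx":0,"ry":0,"rz":0},{"gripper":1,"dx":0.0034,"dy":0.0006,"dz":-0.0115,"rx":0,"ry":0,"rz":0}]'
python3 avg.py 10
python3 -m jog '[{"gripper":1,"dx":0.0005,"dy":0,"dz":-0.002,"rx":0,"ry":0,"rz":0},{"gripper":1,"dx":0.0009,"dy":0.0001,"dz":-0.004,"rx":0,"ry":0,"rz":0},{"gripper":1,"dx":0.0009,"dy":0.0001,"dz":-0.004,"rx":0,"ry":0,"rz":0}]'
python3 avg.py 14
```

```text
t: 18.25
eef_pos: [0.5225, -0.0359, 0.1335]
tool_rot: [0.562, 0.545, 0.458, -0.422]
contact_force: [0.3, 0.3, -0.7]
gripper_width: 0.204
eef [ 0.52263 -0.03602  0.13389] sd [3.e-05 4.e-05 7.e-05] Fn -1.029 sd 0.63 ang 0.02 tip h mm 2.76 lat mm [-0.11  0.06 -0.02] t 18.75
t: 19.05
eef_pos: [0.5235, -0.0359, 0.1296]
tool_rot: [0.562, 0.545, 0.458, -0.422]
contact_force: [0.1, -0.2, -0.0]
gripper_width: 0.203
eef [ 0.52351 -0.03591  0.12982] sd [2.e-05 2.e-05 5.e-05] Fn -0.049 sd 0.43 ang 0.02 tip h mm -1.4 lat mm [-0.19  0.06 -0.04] t 19.75
```

Contact force rise of 0.87 N (≈1.5 mm) matches the geometric −1.4 mm. Advance further.

```bash
python3 -m jog '[{"gripper":1,"dx":0.0004,"dy":0,"dz":-0.0015,"rx":0,"ry":0,"rz":0},{"gripper":1,"dx":0.0008,"dy":0,"dz":-0.003,"rx":0,"ry":0,"rz":0},{"gripper":1,"dx":0.0008,"dy":0,"dz":-0.003,"rx":0,"ry":0,"rz":0}]'
python3 avg.py 16
```

```text
t: 20.05
eef_pos: [0.5243, -0.0359, 0.1266]
tool_rot: [0.562, 0.545, 0.458, -0.422]
contact_force: [-0.6, 0.1, 1.9]
gripper_width: 0.201
eef [ 0.52427 -0.03589  0.1268 ] sd [1.e-05 2.e-05 3.e-05] Fn 0.586 sd 0.49 ang 0.02 tip h mm -4.52 lat mm [-0.14  0.   -0.03] t 20.85
```

```bash
python3 -m jog '[{"gripper":1,"dx":0.0004,"dy":0,"dz":-0.0016,"rx":0,"ry":0,"rz":0},{"gripper":1,"dx":0.0004,"dy":0,"dz":-0.0016,"rx":0,"ry":0,"rz":0}]'
python3 avg.py 20
python3 - <<'E'
from h import *
d=read_camera("scene"); out=[cv2.resize(d["pixels"][175:235,285:365],(400,300),interpolation=cv2.INTER_CUBIC)]
c=read_camera("scene"); out.append(cv2.resize(c["pixels"][100:330,130:530],(400,300)))
cv2.imwrite("pics/end.png",np.hstack(out))
P,u,v=pts(c); C=c["pixels"][v,u]
rect(P[(np.hypot(P[:,0]-.519,P[:,1]+.372)<.11)&(abs(P[:,2]-.012)<.007)&(C.min(1)>90)],"lid")
E
```

```text
t: 21.05
eef_pos: [0.5247, -0.0359, 0.125]
tool_rot: [0.562, 0.545, 0.458, -0.422]
contact_force: [-0.3, 0.4, 1.3]
gripper_width: 0.206
eef [ 0.52468 -0.0359   0.1252 ] sd [2.e-05 2.e-05 2.e-05] Fn 0.923 sd 0.45 ang 0.02 tip h mm -6.17 lat mm [-0.1  -0.04 -0.02] t 22.05
lid 1381 0.5196 -0.3718 0.142 0.119 4.0 0.0101
```

View pics/end.png

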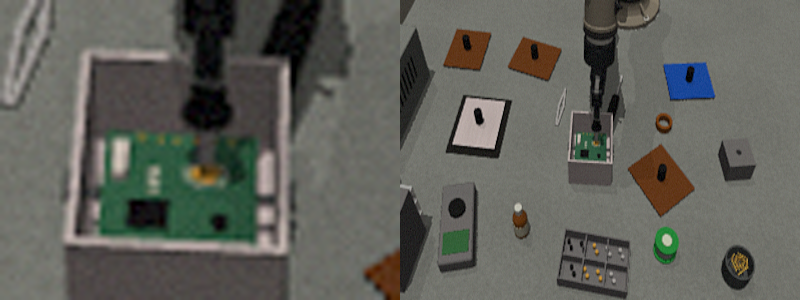

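The tip is on the ringed pad (205,172 in the left crop), the lid is centred on the mat and the bystanders have not moved. Force (about 5.4 mm) and geometry (about 6.2 mm) bracket 6 mm.

```bash
python3 -c "from station import hand_in; print(hand_in())"
```

```text
the job is handed in; nothing more can be done
None
```

I set the aluminium lid down flat in the middle of the black mat. I then took the probe from its stand and handed in while it was pressing lightly on the ringed pad, at about 22 s of the 67 s allowed.

- **Lid:** The last scene picture puts its centre within about 2 mm of the mat's, about 1° off in yaw. It was lowered until it touched before I let go, and the contact force reading peaked at 13 N as it touched down.
- **Probe angle and position:** By the arm's pose it is within 0.1° of square to my fitted board plane (slope 0.229 rad). The tip is within about 0.2 mm of my estimate of the pad centre, though camera calibration is only good to about 2 mm. The last picture shows the tip on the pad.
- **Spring pin:** The two estimates differ slightly. The pressing force of about 1.85 N gives 5.4 mm pushed in, and the geometry gives 6.2 mm. Both are close to the 6 mm target and well short of the 12 mm hard stop.
- **Other things:** The bystanders look undisturbed in the last picture. I did not measure their positions again.

No check failed. In the last pictures, the networks' results for the pad and probe tip were wrong or empty, so I found both with my own pixel and depth calculations.

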